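# Aim the sensor arm at the lamp and clamp it

## Robot

A 6-joint arm with a two-finger parallel gripper is mounted at the origin on the work surface. World frame = base frame: x ahead of the robot, y to its left, z up, the work surface at z = 0. Lengths are in mm, angles in rad, forces in N, time in s.
With the tool pointing down it reaches from about 350 to 950 mm from the base axis. Payload 17.4 kg.
Tool frame: the origin (TCP) lies midway between the tips of the shut fingers; the grasp point (between the pads) lies 19 mm behind it; x points along the fingers, y is the direction in which the jaws open and shut, and the axes are right-handed (so a half turn about x gives the same grasp; the last joint's range is limited). The gripper opens to 93 mm and grips with 3 to 60 N. Pads are 15 mm wide; open, the fingers measure 128 mm over their backs; the gripper's body (75 mm by 188 mm) begins 65 mm behind the grasp point.
Start: joints at [1.205, 0.116, 1.442, -0, 1.584, -0.038], TCP at [217.332, 639.061, 218.646] pointing down, gripper open.
Joint ranges: [-2.83, 2.83], [-0.83, 2.19], [0.07, 2.5], [-1.14, 4.28], [0.01, 3], [-2.97, 2.97]. Speed limits (rad/s): [1.89, 1.89, 2.22, 3.14, 3.14, 3.14].

## Interface

Orientations are given as a unit quaternion [x, y, z, w].
In Python, from workcell import * gives the robot as it stands. The module is installed in compiled form; this text tells all that it offers.
- The arm moves only by the tool arm_command, never from a script. Its argument "plan" is a list of rows, each a list of 3 entries, a list of its own where there are three numbers: the shift along the tool's x, y, z in cm, then the turn, a rotation vector about the tool's x, y, z in rad, then the opening, from -1 (shut) to 1 (fully open). In form: [[[tx, ty, tz], [wx, wy, wz], claw], ...]. A call has 1 to 10 rows; each row shifts and turns the commanded pose from where the row before left it, along the tool's axes as they then stand; what a row does not reach is not made up. A row lasts 1/8 s, in which the tool goes at most 62.5 mm and 10.7 degrees, less where a joint would pass 70% of its speed; a pose out of reach is approached as far as the arm can. A call is refused whole if a number of a shift passes 6.25 or a number of a turn 0.188, either way. A call with a gripper value outside its range is refused whole. The fingers move at their own pace and stop on an object; the grip force is fixed at half the most. Time passes only in rows, so rows that do not move let the fingers close. It gives the time, the measured TCP pose, the force and the opening at its end, in the units of the state.
- read_state(): the state, without advancing time (a new reading comes with each control period).
- camera(name): name is "side" or "top"; returns the picture (384x512x3 uint8, red, green, blue); there is no depth.
- camera_model(name): a dict with "intrinsics" (3x3 intrinsics, pixels), "pose" (4x4, takes a point from camera to world coordinates). Camera axes: x right, y up, looking along -z (the intrinsics and any distortion apply to the point x, -y, -z); pixel columns grow to the right and rows downward; lengths in mm; the calibration is good to about 2 mm. A picture is of the moment at which its call begins. camera_model takes no time and is no camera call.
- job_done(): hands the job in, once; it reports no verdict.
Trained networks look in the newest picture that a camera, given by its name, has taken for a name from the list of things; names that differ only in an ending like _2 or _b are one class to them, and where a whole thing is asked for, a point or a joint stands for the part that bears it (a point fixed in the world has none). Each returns a list of dicts, best first, with "conf" (0 to 1); they miss things now and then, are a little off and sometimes report something else, mostly with a low value. They report only what shows in the picture. A call takes as long as a camera call. They do not tell look-alikes from the thing itself.
- look_for(name, camera): "centre" ([x, y, z] in mm, in world coordinates, good to about 4 mm: the middle of the surface that is visible of it).
- trace(name, camera): "mask" (384x512 bool, what is visible of it).
The state is a dict: "t": time; "qpos": joint angles; "dq": joint speeds; "tau": joint torques, N m; "eef_pos": TCP position; "orientation": TCP orientation; "force": force on the tool from outside, world axes, zero at the start; "torque": the same for the moment, N m; "opening": opening from 0.0 (shut) to 1.0 (fully open).
Only numpy, scipy, OpenCV 4.12 (cv2) and the standard library are available. Lean on these libraries where they do the work, as an engineer would, in place of code of your own. Each camera call takes 0.05 s, during which the arm holds its last target. There are 200 camera calls.

## Task

Set up the light measurement: with a fingertip, push the goniometer's sensor arm round sideways until its hood points straight at the globe lamp (not at the square mirror), then push the clamp lever all the way round to its far stop. This is all pushing: do not lift the arm off its seat, and leave the lamp, the mirror and the things lying around alone.

Things in the scene. Friction and masses are not known exactly. Their poses are not given: they have to be found in the camera images.
- gonio: the goniometer's fixed base: a flat aluminium disc, 180 mm across and 28 mm high with degree marks, with a 50 mm wide, 28 mm high tongue on its -x side that ends 117 mm from the centre. Origin: centre of the disc's underside, on the bench, under the arm's pivot (vertical axis). Its x axis points away from the tongue.
- swing_head (a point): centre of the black sensor block on the sensor arm, 95 mm out from the pivot, 73 mm above the bench. Turns with the arm: its x axis points outward along the arm, the way the hood looks. The block is 40 mm long (75 to 115 mm from the pivot), 26 mm wide and stands from 46 to 100 mm above the bench on a flat bar (20 mm wide, 36 to 46 mm high); its flat sides are good to push on.
- swing_hood (a point): middle of the front face of the grey round hood (30 mm across) at the arm's outer end, 140 mm from the pivot, 80 mm above the bench; x axis outward along the arm.
- swing_tail (a point): top of the steel counterweight on the arm's other end, 45 mm behind the pivot: 28 mm across, top 72 mm above the bench.
- swing (a joint): turn of the sensor arm about its vertical pivot, rad, positive counter-clockwise from above; 0 when the arm lies along the base's x axis; stops at -1.6 and 1.6. It takes about 1.6 N at the block to turn it, and it stays where it is left.
- swing_lift (a joint): height of the sensor arm above its seat on the pivot pin, m; 0 when seated. The arm just rests on the pin and would come off if raised.
- clamp (a joint): turn of the clamp lever, rad, about a vertical pin at x = -90 mm, y = 0 in the base's frame. Grows counter-clockwise from above: at 0 the lever points at 2.49 rad from the base's x axis (back and to +y), at 1.30 it is at its far stop (back and to -y). Starts at 0 to 0.35. About 1.4 N at the lever's pin turns it; it stays where left. It does not make the arm stiffer.
- clamp_pin (a point): middle of the black upright pin on the clamp lever's free end, 65 mm above the bench: a round pin 16 mm across, from 42 to 85 mm above the bench, 58 mm from the lever's pivot. The steel lever below it is 12 mm wide, 34 to 42 mm above the bench. The point's x axis points outward along the lever.
- lamp: the lamp, fixed to the bench: a white frosted globe 44 mm across on a thin post and a dark round foot 68 mm across; globe centre 80 mm above the bench, overall 102 mm high. Origin: centre of the foot's underside, straight below the globe. It stands 185 to 255 mm from the arm's pivot, to the left or the right front.
- mirror: a look-alike stand, fixed to the bench: a square mirror plate (54 mm, 8 mm thick) in a black frame on the same post and foot, 108 mm high. Origin: centre of the foot's underside. Stands on the other side from the lamp. Not to be touched.
- meter: hand-held meter lying on its back, 130 x 62 x 28 mm (35 mm with its dial), long side along its x axis; origin: centre of its underside. Loose, to be left alone.
- stopwatch: round black stopwatch lying flat, 62 mm across, 17 mm high; origin: centre of its underside. Loose, to be left alone.
- jar: small amber jar with a black cap standing upright, 38 mm across, 55 mm high; origin: centre of its underside. Loose, to be left alone.
Mind the look-alikes: they are no part of the job. Leave any blue, orange or red look-alike of the lamp alone.

How it is judged:
By the outcome, as a careful person would: the job done as asked, in the order asked, and still so for the second after the job is handed in, with the robot touching nothing.
It also fails if it takes over 64 s, if anything falls off the work surface, if the arm or the gripper's body presses on something with over 40 N, if the wrist force passes 120 N, or if a joint passes its speed limit or range.

## Working session

There is one attempt and no reset: what is moved stays moved. The work goes in short steps, Python scripts to look and compute and a tool call to move; the robot and the scene stay as the last step left them, time stands still between calls to the robot, and variables do not carry over. Pictures are saved under pics/ and viewed, about 8 in all and at most 12, crops included, and the job is handed in when it is done.

Besides the shell and the picture viewer there is one more tool, called after "Emit:" by a JSON object that holds its "fn" and its "kwargs", one argument or row to a line. arm_command: Moves the arm, as the interface text tells. Its arguments: {"type":"object","properties":{"plan":{"type":"array"}},"required":["plan"]}

```bash
mkdir -p pics
python3 - <<'E'
from workcell import *
import cv2,numpy as np
s=read_state();print(s['t'],s['eef_pos'],s['orientation'],s['force'],s['opening'])
for c in("top","side"):
    im=camera(c);cv2.imwrite(f"pics/{c}0.png",im[:,:,::-1])
    m=camera_model(c);print(c,np.round(m['intrinsics'],1).tolist(),np.round(m['pose'],3).tolist(),[k for k in m])
    for n in["gonio","swing_head","swing_hood","swing_tail","clamp_pin","lamp","mirror","meter","stopwatch","jar"]:
        print(n,[(np.round(d['centre']).tolist(),round(d['conf'],2)) for d in look_for(n,c)[:3]])
E
```

```text
0.0 [217.25178043 638.86186431 217.93115399] [ 0.11497593  0.69770459 -0.11577487  0.69755647] [ 0.11634272 -0.59014045 -0.39591675] 0.9987686673099001
top [[457.3, 0.0, 256.1], [0.0, 457.3, 199.3], [0.0, 0.0, 1.0]] [[0.02, 0.989, -0.145, 458.316], [-1.0, 0.021, 0.006, 61.635], [0.009, 0.145, 0.989, 1113.713], [0.0, 0.0, 0.0, 1.0]] ['intrinsics', 'pose']
gonio [([583.0, 2.0, 30.0], 0.9)]
swing_head [([630.0, -3.0, 63.0], 0.71)]
swing_hood [([635.0, -6.0, 67.0], 0.81)]
swing_tail [([632.0, -2.0, 63.0], 0.79)]
clamp_pin [([474.0, 20.0, 41.0], 0.69)]
lamp [([798.0, 161.0, 10.0], 0.98), ([594.0, 344.0, 9.0], 0.88), ([688.0, 204.0, 11.0], 0.76)]
mirror [([674.0, -172.0, 12.0], 0.74)]
meter [([547.0, 231.0, 28.0], 0.95)]
stopwatch [([526.0, -203.0, 19.0], 0.83)]
jar [([528.0, -204.0, 20.0], 0.68), ([774.0, -4.0, 54.0], 0.54), ([672.0, -176.0, 10.0], 0.54)]
side [[437.3, 0.0, 254.0], [0.0, 437.3, 196.5], [0.0, 0.0, 1.0]] [[-1.0, -0.001, 0.015, 622.916], [0.01, -0.777, 0.629, 588.309], [0.011, 0.629, 0.777, 736.656], [0.0, 0.0, 0.0, 1.0]] ['intrinsics', 'pose']
gonio [([586.0, 20.0, 29.0], 0.96)]
swing_head []
swing_hood [([652.0, 7.0, 59.0], 0.75)]
swing_tail [([647.0, 4.0, 59.0], 0.65)]
clamp_pin [([464.0, 30.0, 46.0], 0.9)]
lamp [([806.0, 178.0, 10.0], 0.91), ([601.0, 364.0, 8.0], 0.88), ([729.0, 331.0, 12.0], 0.7)]
mirror []
meter [([701.0, 215.0, 13.0], 0.64), ([555.0, 237.0, 32.0], 0.61)]
stopwatch [([527.0, -196.0, 20.0], 0.63)]
jar [([778.0, 7.0, 46.0], 0.56), ([460.0, 34.0, 42.0], 0.24)]
```

View pics/top0.png

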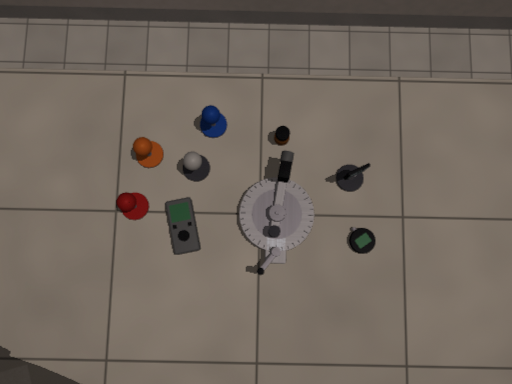

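View pics/side0.png

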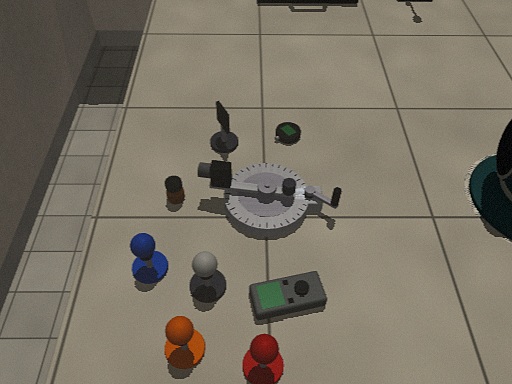

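Top picture: pivot about (277,213), sensor head (285,165), white globe (192,161) on its foot (197,168), mirror (350,178), clamp pin (261,271), jar (282,135). The blue, orange and red look-alikes are on the left. I'll zoom in to measure.

```bash
cat > h.py <<'E'
from workcell import *
import cv2,numpy as np
def ray(c,u,v):
    m=camera_model(c);K=m['intrinsics'];P=np.array(m['pose'])
    d=np.linalg.inv(K)@[u,v,1.];d=P[:3,:3]@[d[0],-d[1],-d[2]]
    return P[:3,3],d/np.linalg.norm(d)
def atz(c,u,v,z):
    o,d=ray(c,u,v);return o+d*(z-o[2])/d[2]
def proj(c,p):
    m=camera_model(c);P=np.array(m['pose']);q=P[:3,:3].T@(np.array(p)-P[:3,3])
    q=np.array(m['intrinsics'])@[q[0],-q[1],-q[2]];return q[:2]/q[2]
def tri(a,b):
    A=np.zeros((3,3));y=np.zeros(3)
    for c,(u,v) in(("top",a),("side",b)):
        o,d=ray(c,u,v);M=np.eye(3)-np.outer(d,d);A+=M;y+=M@o
    return np.linalg.solve(A,y)
E
python3 - <<'E'
from h import *
t=cv2.imread("pics/top0.png");s=cv2.imread("pics/side0.png")
a=cv2.resize(t[125:285,165:365],None,fx=4,fy=4,interpolation=cv2.INTER_CUBIC)[:600]
b=cv2.resize(s[140:300,170:370],None,fx=4,fy=4,interpolation=cv2.INTER_CUBIC)[:600]
cv2.imwrite("pics/ta.png",cv2.convertScaleAbs(a,alpha=1.6));cv2.imwrite("pics/sa.png",cv2.convertScaleAbs(b,alpha=1.6))
E
```

```text
(no output)
```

View pics/ta.png

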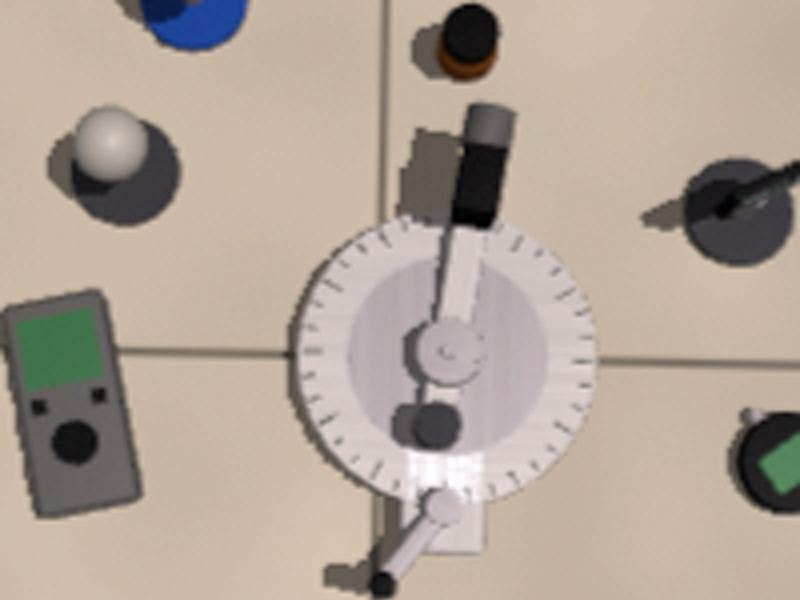

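View pics/sa.png

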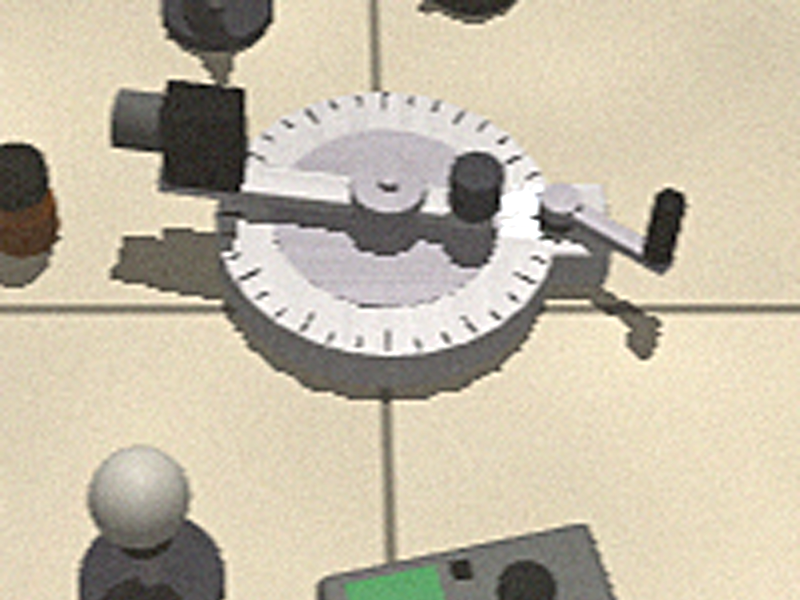

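Run:
```python
from h import *
T=lambda x,y:(165+x/4-.4,125+y/4-.4)
S=lambda x,y:(170+x/4-.4,140+y/4-.4)
def p(n,v): print(n,np.round(v,1))
piv=atz("top",*T(447,357),28);p("disc top",piv)
p("disc side",atz("side",*S(385,224),28))
g=tri(T(110,144),S(139,496));p("globe tri",g);p("globe top@80",atz("top",*T(110,144),80));p("globe side@80",atz("side",*S(139,496),80))
p("foot top",atz("top",*T(126,172),6))
t=atz("top",*T(437,426),72);p("tail top",t); p("tail side",atz("side",*S(477,160),72))
h=atz("top",*T(492,105),93);p("hood front top",h)
for q in((467,107),(515,113)):p("hood front edge",atz("top",*T(*q),82))
c=atz("top",*T(443,506),46);p("lever piv",c);p("side",atz("side",*S(562,198),46))
k=atz("top",*T(384,582),85);p("pin",k);p("pin side",atz("side",*S(671,195),85))
a=lambda d:round(float(np.arctan2(d[1],d[0])),3)
print("base ax",a(piv-c),"tail->piv",a(piv-t),"piv->hood",a(h-piv),"tail-hood",a(h-t),"lever",a(k-c),"lamp",a(g-piv))
p("dist",[np.linalg.norm((x-y)[:2]) for x,y in((piv,c),(piv,t),(h,piv),(k,c),(g,piv))])
p("jar",atz("top",*T(470,33),55));p("meter corners",atz("top",*T(102,292),28))
```

```text
disc top [583.6   6.   28. ]
disc side [584.5  12.2  28. ]
globe tri [697.1 205.   80.4]
globe top@80 [697.4 205.   80. ]
globe side@80 [697.  204.8  80. ]
foot top [697.  204.7   6. ]
tail top [538.9  13.4  72. ]
tail side [539.3   6.4  72. ]
hood front top [722.  -14.5  93. ]
hood front edge [723.3  -0.9  82. ]
hood front edge [720.4 -28.7  82. ]
lever piv [494.5   8.1  46. ]
side [493.6   9.7  46. ]
pin [450.5  42.3  85. ]
pin side [447.5  40.5  85. ]
base ax -0.023 tail->piv -0.164 piv->hood -0.147 tail-hood -0.151 lever 2.481 lamp 1.053
dist [ 89.2  45.4 139.9  55.7 229.1]
jar [775.7  -3.8  55. ]
meter corners [618.5 213.4  28. ]
```

Emit:
{"fn": "arm_command", "kwargs": {
  "plan": [
    [[0,-3.1,4.1],[0,0,0],-1],
    [[0,-3.1,4.1],[0,0,0],-1],
    [[0,-3.1,4.1],[0,0,0],-1],
    [[0,-3.1,4.1],[0,0,0],-1],
    [[0,-3.1,4.1],[0,0,0],-1],
    [[0,-3.1,4.1],[0,0,0],-1],
    [[0,-3.1,4.1],[0,0,0],-1],
    [[0,-3.1,4.1],[0,0,0],-1],
    [[0,0,0],[0,0,0],-1],
    [[0,0,0],[0,0,0],-1]
  ]
}}

```text
t: 2.35
eef_pos: [447.9, 298.8, 218.7]
orientation: [0.116, 0.698, -0.115, 0.698]
force: [0.7, -0.3, 0.5]
opening: 0.015
```

Emit:
{"fn": "arm_command", "kwargs": {
  "plan": [
    [[0,-3.1,4.1],[0,0,0],-1],
    [[0,-3.1,4.1],[0,0,0],-1],
    [[0,-3.1,4.1],[0,0,0],-1],
    [[0,-3.1,4.1],[0,0,0],-1],
    [[0,-3.1,4.1],[0,0,0],-1],
    [[0,-3.1,4.1],[0,0,0],-1],
    [[0,-3.1,4.1],[0,0,0],-1],
    [[0,-3.1,4.1],[0,0,0],-1],
    [[0,0,0],[0,0,0],-1],
    [[0,0,0],[0,0,0],-1]
  ]
}}

```text
t: 3.6
eef_pos: [678.6, -40.4, 218.4]
orientation: [0.115, 0.698, -0.115, 0.697]
force: [-0.4, 0.6, -0.4]
opening: 0.005
```

Emit:
{"fn": "arm_command", "kwargs": {
  "plan": [
    [[0,0,0],[0.14,0,0],-1],
    [[0,0,0],[0.14,0,0],-1],
    [[0,0,0],[0.14,0,0],-1],
    [[0,0,0],[0.14,0,0],-1],
    [[0,0,0],[0.14,0,0],-1],
    [[0,0,0],[0.14,0,0],-1],
    [[0,0,0],[0.14,0,0],-1],
    [[0,0,0],[0.14,0,0],-1],
    [[0,0,0],[0.14,0,0],-1],
    [[0,0,0],[0.14,0,0],-1]
  ]
}}

```text
t: 4.85
eef_pos: [678.3, -39.7, 219.1]
orientation: [0.538, 0.458, -0.538, 0.459]
force: [-0.7, -1.0, 0.3]
opening: 0.004
```

Emit:
{"fn": "arm_command", "kwargs": {
  "plan": [
    [[0,0,0],[0,0,0],-1],
    [[0,0,0],[0,0,0],-1]
  ]
}}

```text
t: 5.1
eef_pos: [678.5, -40.8, 218.9]
orientation: [0.537, 0.46, -0.537, 0.46]
force: [0.6, 0.1, 0.6]
opening: 0.005
```

Emit:
{"fn": "arm_command", "kwargs": {
  "plan": [
    [[4,-0.6,0.5],[0,0,0],-1],
    [[4,0,0],[0,0,0],-1],
    [[4,0,0],[0,0,0],-1],
    [[4,0,0],[0,0,0],-1],
    [[0,0,0],[0,0,0],-1],
    [[0,0,0],[0,0,0],-1]
  ]
}}

```text
t: 5.85
eef_pos: [672.7, -45.6, 60.6]
orientation: [0.538, 0.459, -0.537, 0.46]
force: [0.3, -0.4, 0.5]
opening: 0.008
```

Run:
```python
from h import *
t=camera("top")[:,:,::-1];s=camera("side")[:,:,::-1]
f=lambda a:cv2.convertScaleAbs(cv2.resize(a,None,fx=2.6,fy=2.6,interpolation=cv2.INTER_CUBIC),alpha=1.6)
cv2.imwrite("pics/b.png",np.hstack([f(t[110:290,210:360]),f(s[100:280,150:300])]))
```

```text
(no output)
```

View pics/b.png

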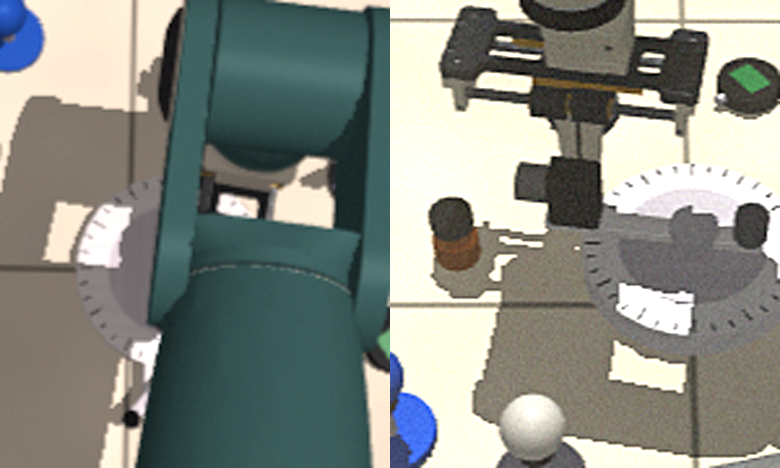

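Emit:
{"fn": "arm_command", "kwargs": {
  "plan": [
    [[0,0,-0.6],[0,0,0],-1],
    [[0,0,-0.6],[0,0,0],-1],
    [[0,0,-0.4],[0,0,0],-1],
    [[0,0.16,-0.96],[-0.1,0,0],-1],
    [[0,0.16,-0.96],[-0.1,0,0],-1],
    [[0,0.16,-0.96],[-0.1,0,0],-1],
    [[0,0.16,-0.96],[-0.1,0,0],-1],
    [[0,0,0],[0,0,0],-1],
    [[0,0,0],[0,0,0],-1]
  ]
}}

```text
t: 7.08
eef_pos: [681.1, 8.1, 58.6]
orientation: [0.436, 0.556, -0.436, 0.556]
force: [0.2, -0.9, -0.3]
opening: 0.002
```

```bash
cat >> h.py <<'E'
def st():
    from scipy.spatial.transform import Rotation as R
    s=read_state();r=R.from_quat(s['orientation']).as_matrix();th=np.arctan2(r[1,1],r[0,1])
    d=np.array(s['eef_pos'][:2])-[584,6];u=np.array([np.cos(th),np.sin(th)])
    print("t",round(s['t'],2),"pos",np.round(s['eef_pos'],1),"yaw",round(th,3),"rad",round(d@u,1),"tang",round(d@[-u[1],u[0]],1),"F",np.round(s['force'],1))
E
python3 - <<'E'
from h import *
st()
s=camera("side")[:,:,::-1]
cv2.imwrite("pics/c.png",cv2.convertScaleAbs(cv2.resize(s[90:310,140:360],None,fx=2.6,fy=2.6,interpolation=cv2.INTER_CUBIC),alpha=1.6))
E
```

```text
t 7.08 pos [681.1   8.1  58.6] yaw 0.241 rad 94.8 tang -21.1 F [ 0.2 -0.9 -0.3]
```

View pics/c.png

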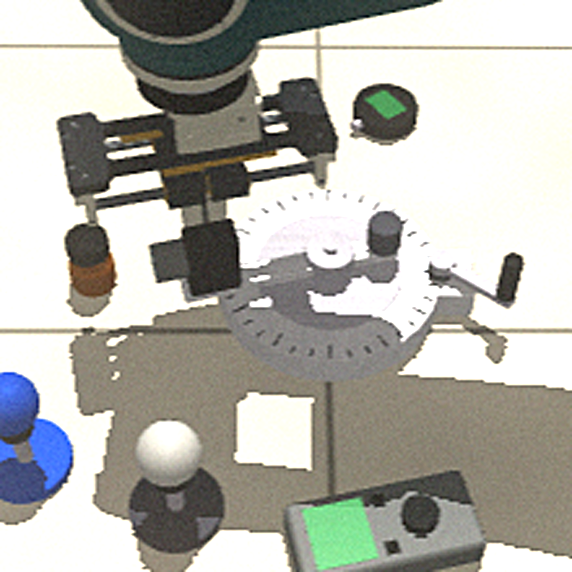

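Emit:
{"fn": "arm_command", "kwargs": {
  "plan": [
    [[0,0.16,-0.96],[-0.1,0,0],-1],
    [[0,0.16,-0.96],[-0.1,0,0],-1],
    [[0,0.16,-0.96],[-0.1,0,0],-1],
    [[0,0.16,-0.96],[-0.1,0,0],-1],
    [[0,0.16,-0.96],[-0.1,0,0],-1],
    [[0,0.16,-0.96],[-0.1,0,0],-1],
    [[0,0.09,-0.48],[-0.05,0,0],-1],
    [[0,0.09,-0.48],[-0.05,0,0],-1],
    [[0,0,0],[0,0,0],-1],
    [[0,0,0],[0,0,0],-1]
  ]
}}

```text
t: 8.38
eef_pos: [656.5, 70.0, 58.6]
orientation: [0.219, 0.672, -0.219, 0.672]
force: [-0.5, 0.5, -0.7]
opening: 0.005
```

Run:
```python
from h import *
st()
s=camera("side")[:,:,::-1]
cv2.imwrite("pics/d.png",cv2.convertScaleAbs(cv2.resize(s[140:300,160:360],None,fx=4,fy=4,interpolation=cv2.INTER_CUBIC)[:600],alpha=1.6))
```

```text
t 8.38 pos [656.5  70.   58.6] yaw 0.941 rad 94.4 tang -20.9 F [-0.5  0.5 -0.7]
```

View pics/d.png

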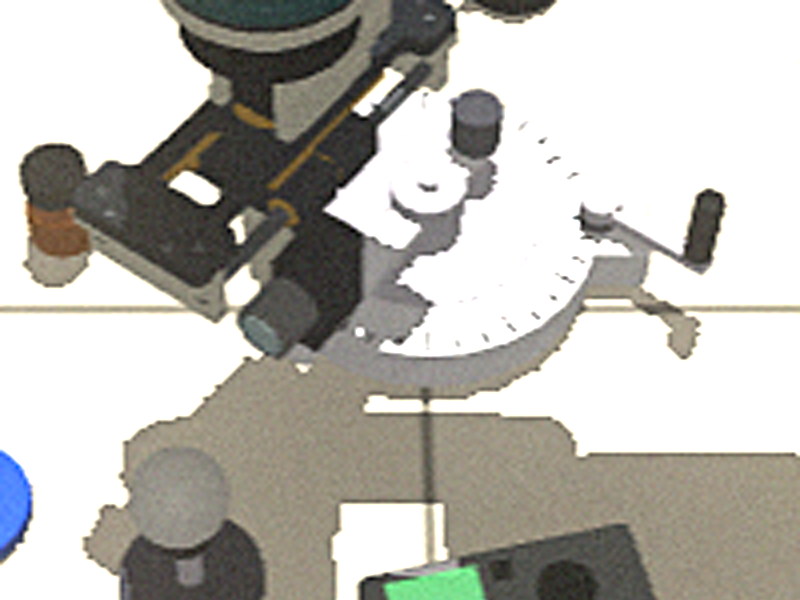

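Run:
```python
from h import *
S=lambda x,y:(160+x/4-.4,140+y/4-.4)
t=atz("side",*S(476,109),72);h=atz("side",*S(263,335),80)
c=atz("side",*S(428,187),50)
print(t,h,c,np.linalg.norm(h-t))
for a,b in((t,h),):print(np.arctan2(*(b-a)[[1,0]]))
for th in(.9,.94,.98):
  P=lambda r,z:4*(proj("side",[584+r*np.cos(th),6+r*np.sin(th),z])-[160,140])
  print(th,P(140,80),P(-45,72))
```

```text
[558.38853959 -28.68986516  72.        ] [663.63611766 120.19261659  80.        ] [583.48892722   5.57324029  50.        ] 182.5021809758243
0.9554430574416621
0.9 [245.67360142 325.42445598] [478.90449923 106.60623337]
0.94 [255.09440124 331.4005333 ] [476.0455     105.06147527]
0.98 [264.86353216 337.08480614] [473.11396783 103.60114691]
```

Emit:
{"fn": "arm_command", "kwargs": {
  "plan": [
    [[0,0.06,-0.34],[-0.035,0,0],-1],
    [[0,0.06,-0.34],[-0.035,0,0],-1],
    [[0,0.05,-0.29],[-0.03,0,0],-1],
    [[0,0,0],[0,0,0],-1],
    [[0,0,0],[0,0,0],-1],
    [[0,0,1.5],[0,0,0],-1],
    [[0,0,1.5],[0,0,0],-1],
    [[-4,0,0],[0,0,0],-1],
    [[-5,0,0],[0,0,0],-1],
    [[-5,0,0],[0,0,0],-1]
  ]
}}

```text
t: 9.68
eef_pos: [675.9, 61.3, 199.9]
orientation: [0.185, 0.683, -0.185, 0.682]
force: [0.1, 0.1, 0.0]
opening: 0.005
```

Emit:
{"fn": "arm_command", "kwargs": {
  "plan": [
    [[0,-5,0],[0,0,0],-1],
    [[0,-5,0],[0,0,0],-1],
    [[0,-5,0],[0,0,0],-1],
    [[0,-5,0],[0,0,0],-1],
    [[0,-5,0],[0,0,0],-1],
    [[0,-5,0],[0,0,0],-1],
    [[0,0,0],[0,0,0],-1],
    [[0,0,0],[0,0,0],-1]
  ]
}}

```text
t: 10.68
eef_pos: [524.6, -197.5, 198.7]
orientation: [0.185, 0.683, -0.185, 0.683]
force: [-0.5, -0.5, -0.3]
opening: 0.003
```

Run:
```python
from h import *
st()
t=camera("top")[:,:,::-1];s=camera("side")[:,:,::-1]
cv2.imwrite("pics/t2.png",t);cv2.imwrite("pics/s2.png",s)
f=lambda a:cv2.convertScaleAbs(cv2.resize(a,None,fx=3,fy=3,interpolation=cv2.INTER_CUBIC),alpha=1.3)
cv2.imwrite("pics/e.png",np.hstack([f(t[130:290,180:313]),f(s[140:300,180:313])]))
```

```text
t 10.68 pos [ 524.6 -197.5  198.7] yaw 1.042 rad -205.7 tang -51.4 F [-0.5 -0.5 -0.3]
```

View pics/e.png

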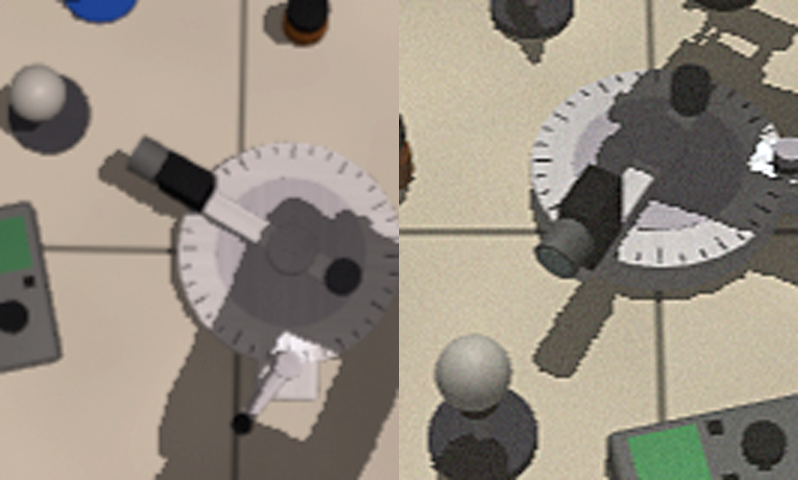

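Run:
```python
from h import *
T=lambda x,y:(180+x/3-.3,130+y/3-.3)
S=lambda x,y:(180+(x-399)/3-.3,140+y/3-.3)
a=lambda d:round(float(np.arctan2(d[1],d[0])),3)
t=atz("top",*T(343,276),72);h=(atz("top",*T(152,137),82)+atz("top",*T(130,163),82))/2
ts=atz("side",*S(690,78),72);hs=atz("side",*S(558,256),80);g=np.array([697,205,80])
p=np.array([584,6,0])
for A,B in((t,h),(ts,hs)):print(A,B,np.linalg.norm((B-A)[:2]),a(B-A),a(B-p),a(p-A),"lamp from tail",a(g-A),a(g-p))
# silhouette of head+hood in the top picture: dark/grey minus disc -> overlay predictions
im=cv2.imread("pics/t2.png");big=cv2.resize(im[130:290,180:313],None,fx=5,fy=5,interpolation=cv2.INTER_CUBIC)
big=cv2.convertScaleAbs(big,alpha=1.3)
for th,c in((1.02,(0,0,255)),(1.053,(0,255,0)),(1.086,(255,0,0))):
  R=lambda x,y,z:tuple(np.int32(5*(proj("top",[584+x*np.cos(th)-y*np.sin(th),6+x*np.sin(th)+y*np.cos(th),z])-[180,130]+.4)))
  cv2.polylines(big,[np.array([R(75,-13,100),R(115,-13,100),R(115,13,100),R(75,13,100)])],True,c)
  cv2.line(big,R(0,0,80),R(229,0,80),c,1)
  cv2.line(big,R(140,-15,80),R(140,15,80),c,1);cv2.circle(big,R(-45,0,72),32,c)
cv2.imwrite("pics/f.png",big[:600])
```

```text
[561.33170962 -32.46302284  72.        ] [653.83776029 123.70460195  82.        ] 181.50949408566518 1.036 1.035 1.038 lamp from tail 1.052 1.054
[562.18779438 -31.93903408  72.        ] [650.04922791 124.00809253  80.        ] 178.99479825188857 1.058 1.061 1.049 lamp from tail 1.054 1.054
```

View pics/f.png

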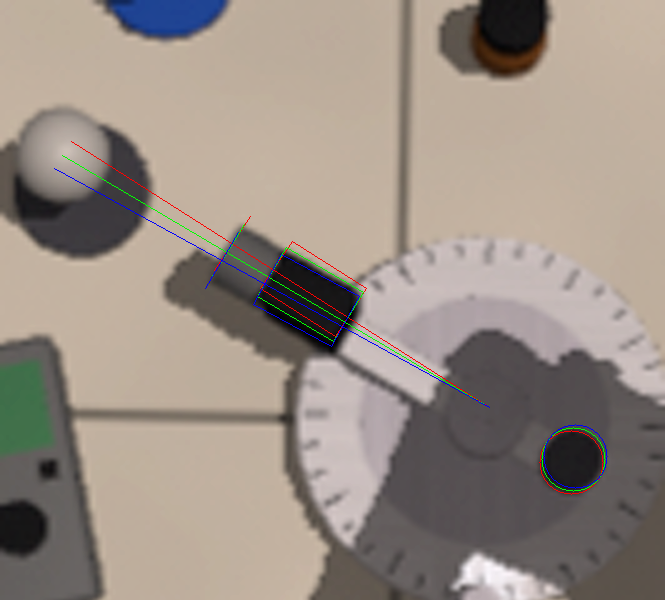

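Emit:
{"fn": "arm_command", "kwargs": {
  "plan": [
    [[0,0,0],[0.13,0,0],-1],
    [[0,0,0],[0.13,0,0],-1],
    [[0,0,0],[0.13,0,0],-1],
    [[0,0,0],[0.13,0,0],-1],
    [[0,0,0],[0.13,0,0],-1],
    [[0,0,0],[0.13,0,0],-1],
    [[0,0,0],[0.13,0,0],-1],
    [[0,0,0],[0.13,0,0],-1]
  ]
}}

```text
t: 11.78
eef_pos: [524.8, -196.3, 198.6]
orientation: [0.5, 0.5, -0.5, 0.5]
force: [0.5, 0.7, 1.0]
opening: 0.006
```

Emit:
{"fn": "arm_command", "kwargs": {
  "plan": [
    [[0,-1.34,-4.55],[0,0,0],-1],
    [[0,-1.34,-4.55],[0,0,0],-1],
    [[0,-1.34,-4.55],[0,0,0],-1],
    [[0,-1.34,-4.55],[0,0,0],-1],
    [[0,-1.34,-4.55],[0,0,0],-1],
    [[0,-1.34,-4.55],[0,0,0],-1],
    [[0,0,0],[0,0,0],-1],
    [[0,0,0],[0,0,0],-1]
  ]
}}

```text
t: 12.78
eef_pos: [443.1, 75.9, 198.7]
orientation: [0.499, 0.501, -0.499, 0.501]
force: [0.7, 0.3, -0.5]
opening: 0.006
```

```bash
python3 -c "
from h import *
st()"
```

```text
t 12.78 pos [443.1  75.9 198.7] yaw 0.005 rad -140.5 tang 70.6 F [ 0.7  0.3 -0.5]
```

Emit:
{"fn": "arm_command", "kwargs": {
  "plan": [
    [[4,0,0],[0,0,0],-1],
    [[4,0,0],[0,0,0],-1],
    [[4,0,0],[0,0,0],-1],
    [[2,0,0],[0,0,0],-1],
    [[0,0,0],[0,0,0],-1],
    [[0,0,1],[0,0,0],-1],
    [[0,0,1],[0,0,0],-1],
    [[0,0,0.8],[0,0,0],-1],
    [[0,0,0.8],[0,0,0],-1]
  ]
}}

```text
t: 13.9
eef_pos: [443.2, 38.9, 59.5]
orientation: [0.5, 0.501, -0.499, 0.501]
force: [-2.2, 3.3, -0.4]
opening: 0.005
```

Emit:
{"fn": "arm_command", "kwargs": {
  "plan": [
    [[0,0,0.6],[0,0,0],-1],
    [[0,0,0.6],[0,0,0],-1],
    [[0,0,0.6],[0,0,0],-1],
    [[0,0,0.6],[0,0,0],-1],
    [[0,0,0.6],[0,0,0],-1],
    [[0,0,0.6],[0,0,0],-1],
    [[0,0,0.4],[0,0,0],-1]
  ]
}}

```text
t: 14.78
eef_pos: [443.3, -0.8, 58.7]
orientation: [0.499, 0.501, -0.499, 0.501]
force: [2.4, 2.5, -0.3]
opening: 0.004
```

Emit:
{"fn": "arm_command", "kwargs": {
  "plan": [
    [[0,0,0.3],[0,0,0],-1],
    [[0,0,0.2],[0,0,0],-1],
    [[0,0,0],[0,0,0],-1]
  ]
}}

```text
t: 15.15
eef_pos: [443.2, -5.6, 58.6]
orientation: [0.499, 0.501, -0.499, 0.501]
force: [1.1, 0.6, 0.3]
opening: 0.004
```

Emit:
{"fn": "arm_command", "kwargs": {
  "plan": [
    [[0,0,0.15],[0,0,0],-1],
    [[0,0,0.15],[0,0,0],-1],
    [[0,0,0],[0,0,0],-1]
  ]
}}

```text
t: 15.52
eef_pos: [443.3, -8.4, 58.8]
orientation: [0.499, 0.501, -0.499, 0.501]
force: [2.8, 2.8, -0.1]
opening: 0.005
```

Emit:
{"fn": "arm_command", "kwargs": {
  "plan": [
    [[0,0,0.15],[0,0,0],-1],
    [[0,0,0],[0,0,0],-1]
  ]
}}

```text
t: 15.78
eef_pos: [443.2, -10.0, 58.7]
orientation: [0.499, 0.501, -0.499, 0.501]
force: [2.1, 2.8, 0.6]
opening: 0.002
```

Emit:
{"fn": "arm_command", "kwargs": {
  "plan": [
    [[0,0,0.1],[0,0,0],-1],
    [[0,0,0],[0,0,0],-1]
  ]
}}

```text
t: 16.02
eef_pos: [443.3, -10.5, 58.7]
orientation: [0.5, 0.501, -0.499, 0.501]
force: [3.4, 8.7, 1.1]
opening: 0.009
```

Emit:
{"fn": "arm_command", "kwargs": {
  "plan": [
    [[0,0,0.1],[0,0,0],-1],
    [[0,0,0],[0,0,0],-1]
  ]
}}

```text
t: 16.27
eef_pos: [443.3, -10.8, 58.7]
orientation: [0.5, 0.501, -0.498, 0.5]
force: [3.8, 15.2, 0.6]
opening: 0.005
```

The force rose to 15 N right at the predicted stop position. I'll back off, clear the view and check.

Emit:
{"fn": "arm_command", "kwargs": {
  "plan": [
    [[0,0,-1],[0,0,0],-1],
    [[0,0,-2],[0,0,0],-1],
    [[-5,0,0],[0,0,0],-1],
    [[-5,0,0],[0,0,0],-1],
    [[-5,0,0],[0,0,0],-1],
    [[0,0,5],[0,0,0],-1],
    [[0,0,5],[0,0,0],-1],
    [[0,0,5],[0,0,0],-1],
    [[0,0,5],[0,0,0],-1],
    [[0,0,5],[0,0,0],-1]
  ]
}}

```text
t: 17.52
eef_pos: [443.3, -233.6, 208.5]
orientation: [0.499, 0.501, -0.5, 0.501]
force: [0.5, 0.4, -0.6]
opening: 0.007
```

Emit:
{"fn": "arm_command", "kwargs": {
  "plan": [
    [[0,0,5],[0,0,0],-1],
    [[0,0,0],[0,0,0],-1],
    [[0,0,0],[0,0,0],-1]
  ]
}}

```text
t: 17.9
eef_pos: [443.8, -281.5, 208.3]
orientation: [0.499, 0.501, -0.5, 0.5]
force: [-0.3, 0.2, 0.4]
opening: 0.003
```

Run:
```python
from h import *
st()
t=camera("top")[:,:,::-1];s=camera("side")[:,:,::-1]
cv2.imwrite("pics/t3.png",t)
f=lambda a:cv2.convertScaleAbs(cv2.resize(a,None,fx=2.4,fy=2.4,interpolation=cv2.INTER_CUBIC),alpha=1.3)
T=f(t[110:290,180:345]);S=f(s[110:290,180:345])
for im,c,o in((T,"top",(180,110)),(S,"side",(180,110))):
  for p in([494.5+58*np.cos(3.77),8+58*np.sin(3.77),85],[584+140*np.cos(1.053),6+140*np.sin(1.053),80],[697,205,80],[584-45*np.cos(1.053),6-45*np.sin(1.053),72]):
    cv2.drawMarker(im,tuple(np.int32(2.4*(proj(c,p)-o+.4))),(0,255,0),cv2.MARKER_CROSS,10)
cv2.imwrite("pics/g.png",np.hstack([T,S]))
```

```text
t 17.9 pos [ 443.8 -281.5  208.3] yaw 0.003 rad -140.9 tang -287.2 F [-0.3  0.2  0.4]
```

View pics/g.png

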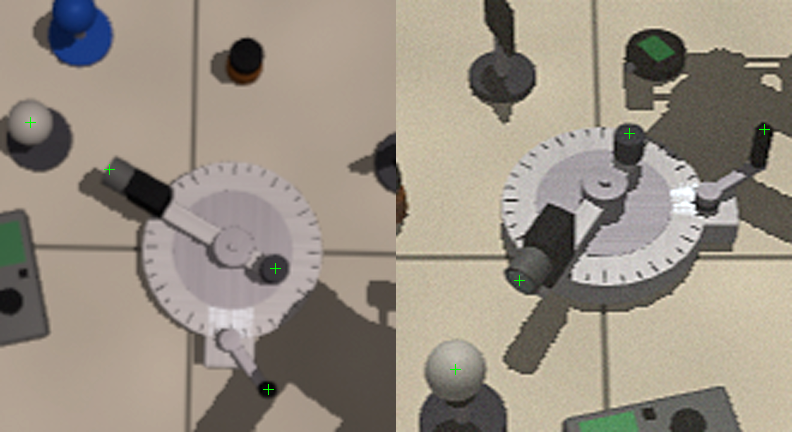

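The crosses for tail, hood, globe and pin (lever at its stop) all fall on the real parts in both views, and nothing else has moved.

```bash
python3 -c "
from workcell import *
print(job_done())"
```

```text
the job is handed in; nothing more can be done
None
```

I handed the job in at about 18 s of the 64 s. The sensor arm points at the white globe lamp, and the clamp lever is at its far stop.

- **Sensor arm:** I pushed it round about 1.2 rad with the shut fingertips on the flat side of the block. The lamp lies at 1.053 rad (world) from the pivot. The arm measured 1.036 rad from the top camera and 1.058 rad from the side camera, so the aim is within about 1°, though the two views differ by 0.02 rad.
- **Clamp lever:** I pushed the pin until the force rose from about 3 N to 15 N, at the position predicted for the stop. In both final views the pin was where I predicted it for the stop.
- **Everything else:** The arm looked seated after the push, judged only by eye and by vertical forces of about 1 N or less. In the final views the lamp, mirror, jar, meter and stopwatch looked undisturbed. The top view cut off part of the mirror, and the orange and red look-alikes were out of frame; the gripper stayed clear of them.

No check failed. The trained networks' centres for the arm's small parts were coarse, so I used pixel measurements with the calibration instead.

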